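# Offer up the focus arm of a stereo microscope

## Task

We are putting a stereo microscope stand together. First push the loose black light base along the bench until it sits flush against the front of the grey foot; then pick up the white focus arm at its balance point, keep it level, and hold it straight above the pillar, about 20 mm clear of the steel seat and not touching the stand, its knob housing over the seat and its ring out over the round light window. Finish holding it there still and level - do not lower it or let go, I will start the screws - and leave the eyepiece, slide box and screwdriver where they are.

Things in the scene. Friction and masses are not known exactly. Their poses are not given: they have to be found in the camera images.
- foot: Stand fixed to the bench: grey cast foot 120 x 140 x 28 mm with a square pillar (46 mm) topped by a steel seat 50 x 50 mm, 140 mm above the bench, with two 6 mm tall brass pins. Origin on the bench under the pillar axis. x points forward, the way the light base lies and the arm's ring must point; the foot's flat front face, 140 mm wide, is at x = +75 mm, its back at x = -45. z up.
- seat (a point): Centre of the steel seat on top of the pillar, 140 mm above the bench; axes as the foot's.
- light_base: Loose black box, 0.6 kg, 180 x 140 x 45 mm high (x, y, z), white window 88 mm across on top, centre x = +12. Origin: bench level, under its centre. Its back face (x = -90 mm) goes against the foot's front; it starts 25 to 50 mm short, askew. Flush: origin at x = 165 mm in the foot's frame. Push the face at x = +90 (3 to 9 N slides it); if a corner stays open, push on that side.
- focus_arm: Loose white casting, 0.55 kg, flat on bench. Origin: underside, centre of the housing (50 x 50 x 62 mm high; black knobs to y = +-51 mm, 38 mm up). x runs along a bar 20 mm wide, 30 mm high, underside on the bench, free from x = 25 to 132 mm, to a ring, 90 mm across, 22 high, centre x = 177, screw to x = 240. It balances off-centre, on the bar at x = 55 mm, 22 mm above the underside. z up.
- ring (a point): Centre of the focus arm's ring, in the plane of the arm's underside, 177 mm from the arm's origin along its x.
- eyepiece: Bystander: black eyepiece standing upright, 34 mm diameter, 50 mm high; origin at the centre of its underside.
- slide_box: Bystander: closed blue slide box 87 x 102 x 33 mm; origin at the centre of its underside.
- screwdriver: Bystander: screwdriver, 170 mm long, lying along its x axis, origin under it.
There are look-alikes about, which are no part of the job. Leave any red look-alike of the light_base alone.

How it is judged:
By the outcome, as a careful person would: the job done as asked, in the order asked, and still so for the second after the job is handed in, while the arm keeps its last pose, push and grip.
It also fails if it takes over 72 s, if anything falls off the work surface, if the arm or the gripper's body presses on something with over 40 N, if the wrist force passes 120 N, or if a joint passes its speed limit or range.

## Robot

A 7-joint arm with a two-finger parallel gripper is mounted at the origin on the work surface. World frame = base frame: x ahead of the robot, y to its left, z up, the work surface at z = 0. Lengths are in m, angles in rad, forces in N, time in s.
With the tool pointing down it reaches from about 0.4 to 0.85 m from the base axis. Payload 4.5 kg.
Tool frame: the origin (TCP) lies at the very end of the fingers, on their centre line; the grasp point (between the pads) lies 19 mm behind it (r.grip_depth is the distance from the TCP to the grasp point, in m); z points along the fingers, x is the direction in which the jaws open and shut, and the axes are right-handed (so a half turn about z gives the same grasp; the last joint's range is limited). The gripper opens to 88 mm and grips with 3 to 60 N. Pads are 18 mm wide; open, the fingers measure 123 mm over their backs; the gripper's body (75 mm by 187 mm) begins 45 mm behind the grasp point.
Start: joints at [1.36, 0.689, -0.195, 1.565, 0.157, 0.902, -0.215], TCP at [0.152, -0.606, 0.239] pointing down, gripper open.
Joint ranges: [-3.01, 3.01], [-0.46, 2.08], [-1.47, 1.51], [0.13, 2.56], [-1, 4.14], [0.04, 2.09], [-2.66, 2.66]. Speed limits (rad/s): [2.57, 2.57, 3.14, 3.14, 3.14, 3.14, 3.14].

## Interface

Orientations are given as a unit quaternion [x, y, z, w].
In Python, from plant import r gives the robot as it stands. The module is installed in compiled form; this text tells all that it offers.
- The arm moves only by the shell command python3 -m jog 'ROWS' [FORCE]. ROWS is JSON, a list of rows, each a list of 5 numbers: the shift along the tool's x, y, z in units of 1 m (1.0 is 1 m), then the turn about the tool's z in units of 360 degrees (1.0 is 360 degrees), then the closure, from 0 (fully open) to 1 (shut). In form: [[dx, dy, dz, yaw, fingers], ...]. A call has 1 to 20 rows; each row shifts and turns the commanded pose from where the row before left it, along the tool's axes as they then stand; what a row does not reach is not made up. A row lasts 1/10 s, in which the tool goes at most 50 mm and 8.59 degrees, less where a joint would pass 70% of its speed; a pose out of reach is approached as far as the arm can. A call with a number of a shift or a turn outside -1 to 1 is refused whole. A call with a gripper value outside its range is refused whole. The fingers move at their own pace and stop on an object; FORCE is the grip in N (left out, the last holds). Time passes only in rows, so rows that do not move let the fingers close. It gives the time, the measured TCP pose, the force and the opening at its end, in the units of the state.
- r.get_state(): the state, without advancing time (a new reading comes with each control period).
- r.snapshot(name): name is "scene" or "side" or "wrist"; returns the picture (400x640x3 uint8, red, green, blue); there is no depth.
- r.get_calibration(name): a dict with "mtx" (3x3 intrinsics, pixels), "R" (3x3) and "t" (3): a world point X has camera coordinates R X + t. Camera axes: x right, y down, z forward; pixel columns grow to the right and rows downward; lengths in m; the calibration is good to about 2 mm. The wrist camera is an equidistant fisheye: a pixel r from the principal point sees the ray r / f radians off the axis. A picture is of the moment at which its call begins: read the wrist's pose just before it. get_calibration takes no time and is no camera call; for the wrist camera it gives the pose at the moment of the call.
- r.finish_job(): hands the job in, once; it reports no verdict.
Trained networks look in the newest picture that a camera, given by its name, has taken for a name from the list of things; names that differ only in an ending like _2 or _b are one class to them, and where a whole thing is asked for, a point or a joint stands for the part that bears it (a point fixed in the world has none). Each returns a list of dicts, best first, with "score" (0 to 1); they miss things now and then, are a little off and sometimes report something else, mostly with a low value. They report only what shows in the picture. A call takes as long as a camera call. They do not tell look-alikes from the thing itself.
- r.cut_out(thing, camera): "pixels" (400x640 bool, what is visible of it) and "rect" ([left, top, right, bottom] in pixels, round what is visible of it).
The state is a dict: "clock": time; "q": joint angles; "qd": joint speeds; "joint_torque": joint torques, N m; "tool_pos": TCP position; "eef_rot": TCP orientation; "contact_force": force on the tool from outside, world axes, zero at the start; "moment": the same for the moment, N m; "opening": opening from 0.0 (shut) to 1.0 (fully open).
Only numpy, scipy, OpenCV 4.12 (cv2) and the standard library are available. Lean on these libraries where they do the work, as an engineer would, in place of code of your own. Each camera call takes 0.05 s, during which the arm holds its last target.

## Working session

There is one attempt and no reset: what is moved stays moved. The work goes in short steps, Python scripts to look and compute and a shell command to move; the robot and the scene stay as the last step left them, time stands still between calls to the robot, and variables do not carry over. Pictures are saved under pics/ and viewed, and the job is handed in when it is done.

```bash
mkdir -p pics
python3 - <<'E'
from plant import r
import cv2
print(r.get_state())
for n in ["scene","side","wrist"]:
    c=r.get_calibration(n);print(n,c)
    im=r.snapshot(n);cv2.imwrite(f"pics/{n}0.png",im[:,:,::-1])
E
```

```text
{'clock': 0.0, 'q': array([ 1.35982262,  0.68995546, -0.19449057,  1.56630106,  0.15730294,
        0.90246973, -0.21507577]), 'qd': array([ 1.10275047e-03, -5.20583053e-04, -3.38716731e-04, -6.87750818e-04,
       -1.36936708e-04, -8.29459896e-04, -5.87494749e-05]), 'joint_torque': array([ 3.31159363e-04, -5.27571845e+01, -1.26696132e+00, -1.53434050e+01,
       -5.26464405e-02,  6.50269838e-03,  1.59306910e-04]), 'tool_pos': array([ 0.15125676, -0.60580392,  0.23793867]), 'eef_rot': array([ 7.88168871e-01, -6.15458423e-01, -7.28350615e-04, -4.79437517e-04]), 'contact_force': array([-0.16860151, -0.42074007,  0.17849099]), 'moment': array([ 0.02086406, -0.040205  ,  0.05544485]), 'opening': 1.004177277526265}
scene {'mtx': array([[429.38639219,   0.        , 324.2161826 ],
       [  0.        , 429.38639219, 202.30108117],
       [  0.        ,   0.        ,   1.        ]]), 'R': array([[-0.11904657,  0.99288758, -0.00146983],
       [ 0.70809783,  0.08386256, -0.70111664],
       [-0.69600674, -0.08450631, -0.71304509]]), 't': array([ 0.07388896, -0.28959481,  1.47690595])}
side {'mtx': array([[479.51203921,   0.        , 316.59467904],
       [  0.        , 479.51203921, 189.25676257],
       [  0.        ,   0.        ,   1.        ]]), 'R': array([[-0.75042814, -0.66091452, -0.00704313],
       [-0.44728867,  0.51565662, -0.73077432],
       [ 0.4866112 , -0.5452433 , -0.68258281]]), 't': array([0.39171066, 0.3040838 , 1.0741452 ])}
wrist {'mtx': array([[309.70691629,   0.        , 316.26933932],
       [  0.        , 309.70691629, 200.55547141],
       [  0.        ,   0.        ,   1.        ]]), 'R': array([[ 0.24192268, -0.97029245, -0.002443  ],
       [-0.9179183 , -0.22967884,  0.32353304],
       [-0.31448277, -0.07602751, -0.94621372]]), 't': array([-0.62261614, -0.0432853 ,  0.39273287])}
```

View pics/scene0.png

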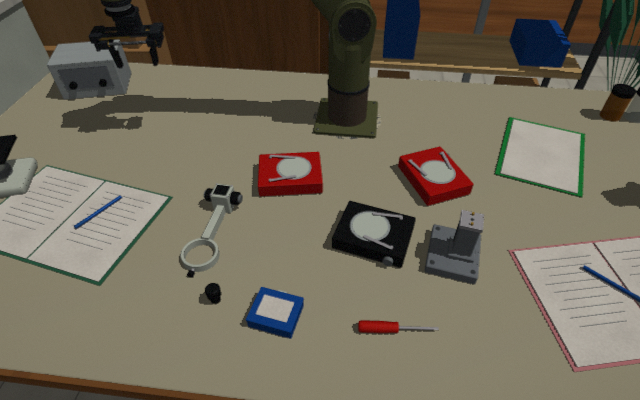

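View pics/side0.png

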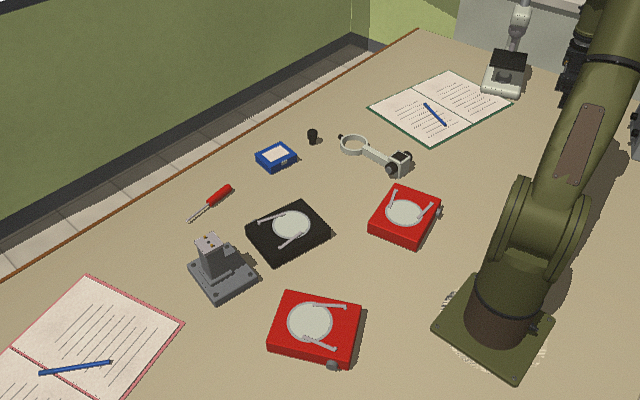

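View pics/wrist0.png

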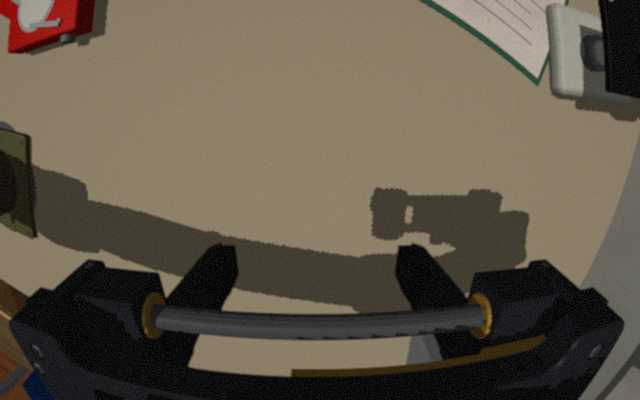

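```bash
cat > h.py <<'E'
import numpy as np, cv2
from scipy.optimize import minimize
from plant import r
def box(x0,x1,y0,y1,z0,z1): return np.array([[x,y,z] for x in(x0,x1) for y in(y0,y1) for z in(z0,z1)],float)/1000
def cyl(cx,cy,rad,z0,z1,n=24):
    a=np.linspace(0,2*np.pi,n,endpoint=False)
    return np.array([[cx+rad*np.cos(t),cy+rad*np.sin(t),z] for t in a for z in(z0,z1)])/1000
def ycyl(z,rad,y0,y1,n=16):
    a=np.linspace(0,2*np.pi,n,endpoint=False)
    return np.array([[rad*np.cos(t),y,z+rad*np.sin(t)] for t in a for y in(y0,y1)])/1000
M={'foot':[box(-45,75,-70,70,0,28),box(-23,23,-23,23,28,134),box(-25,25,-25,25,134,140)],
'light_base':[box(-90,90,-70,70,0,45)],
'focus_arm':[box(-25,25,-25,25,0,62),ycyl(38,17,-51,51),box(25,140,-10,10,0,30),cyl(177,0,45,0,22),box(220,240,-6,6,5,17)],
'slide_box':[box(-43.5,43.5,-51,51,0,33)],'eyepiece':[cyl(0,0,17,0,50)]}
HOLE={'focus_arm':cyl(177,0,33,0,22)}
def proj(c,P):
    X=P@c['R'].T+c['t']; p=X@c['mtx'].T; return p[:,:2]/p[:,2:]
def place(P,p):
    z=p[3] if len(p)>3 else 0
    C,S=np.cos(p[2]),np.sin(p[2]); return np.c_[C*P[:,0]-S*P[:,1]+p[0],S*P[:,0]+C*P[:,1]+p[1],P[:,2]+z]
K=4
def render(c,name,p):
    im=np.zeros((400*K,640*K),np.uint8)
    for B in M[name]:
        q=proj(c,place(B,p)); h=cv2.convexHull(((q+.5)*K).astype(np.float32)).round().astype(np.int32)
        cv2.fillConvexPoly(im,h,1)
    if name in HOLE:
        Hh=HOLE[name]
        ms=[]
        for s in (0,1):
            m=np.zeros_like(im);q=proj(c,place(Hh[s::2],p));cv2.fillConvexPoly(m,((q+.5)*K).round().astype(np.int32),1);ms.append(m)
        im[(ms[0]&ms[1])>0]=0
    return cv2.resize(im.astype(np.float32),(640,400),interpolation=cv2.INTER_AREA)
def cost(p,name,obs):
    s=0
    for c,m in obs:
        R=render(c,name,p); s+=np.abs(R-m).sum()/m.sum()
    return s
def fit(name,obs,p0,d=(.01,.01,.1)):
    p0=np.array(p0,float);best=None
    for it in range(3):
        sx=np.vstack([p0]+[p0+np.eye(3)[i]*d[i]/(it+1) for i in range(3)])
        o=minimize(cost,p0,args=(name,obs),method='Nelder-Mead',options=dict(initial_simplex=sx,xatol=1e-4,fatol=1e-4,maxiter=150)); p0=o.x
    return o.x,o.fun
def ground(c,u,v,z=0):
    ray=c['R'].T@np.linalg.inv(c['mtx'])@np.array([u,v,1.]); o=-c['R'].T@c['t']; return o+ray*(z-o[2])/ray[2]
E
python3 - <<'E'
from h import *
import pickle
seg={}
for cam in ['scene','side']:
    im=r.snapshot(cam); c=r.get_calibration(cam)
    for n in ['foot','light_base','focus_arm','slide_box','eyepiece','screwdriver']:
        L=r.cut_out(n,cam); seg[cam,n]=[(d['score'],d['rect'],d['pixels']) for d in L]
        for d in L:
            print(cam,n,round(d['score'],2),np.array(d['rect']).round(),d['pixels'].sum(), im[d['pixels']].mean(0).round())
pickle.dump(seg,open('seg.pkl','wb'))
sc=r.get_calibration('scene')
for n,uv,z in [('pillar',(470,217),.14),('LB',(374,230),.045),('win',(370,229),.045),('armhousing',(221,192),.062),('ring',(199,255),.01)]:
    print(n,ground(sc,*uv,z).round(3))
E
```

```text
scene foot 0.73 [422. 208. 484. 284.] 3082 [70. 72. 73.]
scene light_base 0.86 [401. 148. 473. 205.] 2822 [119.  49.  45.]
scene light_base 0.76 [259. 153. 322. 196.] 2605 [125.  51.  47.]
scene light_base 0.57 [330. 201. 417. 269.] 3763 [52. 54. 52.]
scene focus_arm 0.61 [180. 183. 242. 275.] 1608 [94. 96. 89.]
scene slide_box 0.96 [249. 286. 301. 340.] 2012 [ 70.  89. 120.]
scene eyepiece 0.64 [208. 282. 222. 302.] 242 [16. 16. 16.]
scene eyepiece 0.25 [425. 209. 480. 284.] 3011 [70. 72. 73.]
scene screwdriver 0.82 [358. 321. 441. 333.] 607 [124.  40.  35.]
scene screwdriver 0.45 [204. 283. 222. 303.] 284 [22. 22. 21.]
side foot 0.65 [184. 233. 258. 308.] 3107 [102. 100.  97.]
side light_base 0.94 [368. 186. 444. 253.] 3159 [169.  82.  72.]
side light_base 0.94 [266. 288. 362. 374.] 5675 [171.  85.  74.]
side light_base 0.89 [245. 201. 336. 266.] 3447 [84. 81. 73.]
side focus_arm 0.68 [341. 134. 410. 176.] 1201 [128. 125. 112.]
side slide_box 0.59 [253. 142. 296. 176.] 863 [ 94. 106. 134.]
side eyepiece 0.65 [310. 131. 317. 146.] 137 [50. 47. 40.]
side screwdriver 0.72 [187. 186. 236. 222.] 295 [143.  57.  48.]
pillar [0.556 0.322 0.14 ]
LB [0.537 0.114 0.045]
win [0.535 0.104 0.045]
armhousing [ 0.467 -0.293  0.062]
ring [ 0.638 -0.307  0.01 ]
```

Run:
```python
from h import *
import pickle
seg=pickle.load(open('seg.pkl','rb'))
C={k:r.get_calibration(k) for k in('scene','side')}
idx={'foot':(0,0),'light_base':(2,2),'focus_arm':(0,0)}
init={'foot':(.556,.322,-1.65),'light_base':(.537,.114,-1.8),'focus_arm':(.467,-.293,-.08)}
res={}
for n in idx:
    o=[(C[k],seg[k,n][idx[n][i]][2].astype(np.float32)) for i,k in enumerate(C)]
    p,f=fit(n,o,init[n]); res[n]=p; print(n,p.round(4),round(np.degrees(p[2]),2),f)
    for x in o: q,g=fit(n,[x],p); print('   single',q.round(4),round(g,3))
pickle.dump(res,open('res.pkl','wb'))
for k in C:
    im=cv2.imread(f'pics/{k}0.png'); im=cv2.resize(im,None,fx=3,fy=3,interpolation=cv2.INTER_CUBIC)
    for n in res:
        for B in M[n]:
            h=cv2.convexHull(((proj(C[k],place(B,res[n]))+.5)*3).astype(np.float32)).astype(int)
            cv2.polylines(im,[h],True,(0,255,0),1)
    if k=='scene': cv2.imwrite('pics/ovs1.png',im[540:860,480:1240+240]); cv2.imwrite('pics/ovs2.png',im[540:900,960:1480])
    else: cv2.imwrite('pics/ovd.png',im[370:950,520:1290])
```

```text
foot [ 0.5615  0.3243 -1.7658] -101.18 0.08871239423751831
   single [ 0.5616  0.3252 -1.7633] 0.043
   single [ 0.5618  0.3238 -1.7612] 0.038
light_base [ 0.5245  0.1145 -1.8015] -103.22 0.16432824730873108
   single [ 0.5239  0.116  -1.8104] 0.057
   single [ 0.5263  0.1094 -1.8098] 0.092
focus_arm [ 0.4579 -0.2946 -0.0599] -3.43 0.40060025453567505
   single [ 0.458  -0.2944 -0.0611] 0.265
   single [ 0.4576 -0.2956 -0.0551] 0.13
```

View pics/ovs1.png

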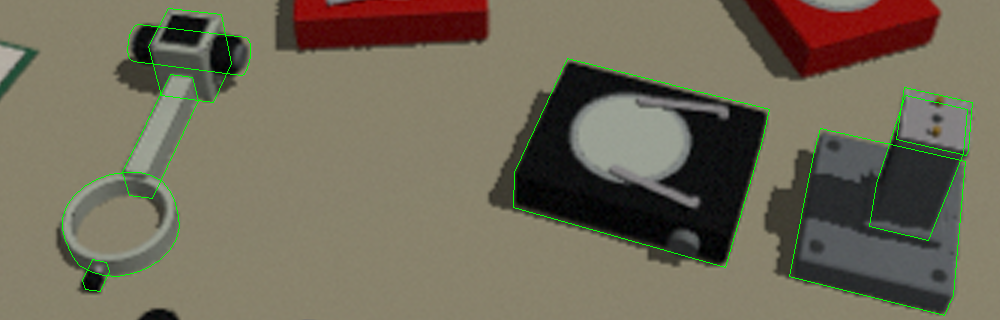

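View pics/ovd.png

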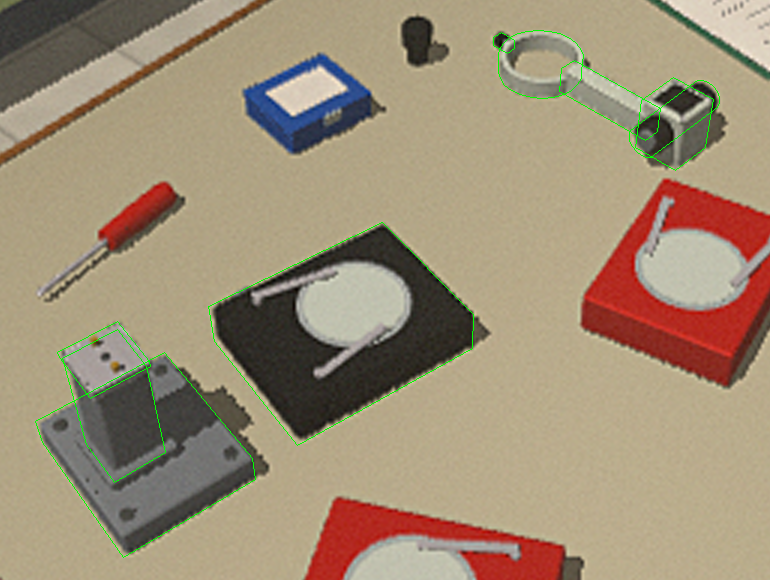

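```bash
cat >> h.py <<'E'
from scipy.spatial.transform import Rotation as Ro
def tool():
    s=r.get_state(); return s,s['tool_pos'],Ro.from_quat(s['eef_rot']).as_matrix()
def delta(target,ang=None):
    s,p,R=tool(); d=R.T@(np.array(target)-p); a=np.arctan2(R[1,0],R[0,0])
    print('tcp',p.round(4),'xang',np.degrees(a).round(2),'tilt',np.degrees(np.arccos(-R[2,2])).round(2),'tool shift',d.round(4),'F',s['contact_force'].round(1),'op',round(s['opening'],3),'t',round(s['clock'],2))
    if ang is not None:
        t=-(ang-a+np.pi)%(2*np.pi); t=(t+np.pi)%(2*np.pi)-np.pi
        t=-((ang-a+np.pi)%(2*np.pi)-np.pi); print('turn rev',round(t/2/np.pi,4),'deg',round(np.degrees(t),1))
E
python3 - <<'E'
from h import *
import pickle
res=pickle.load(open('res.pkl','rb')); seg=pickle.load(open('seg.pkl','rb'))
F=np.array([.5617,.3244,-1.763]);L=np.array([.5250,.1135,-1.8085])
def rel(p,f):
    C,S=np.cos(f[2]),np.sin(f[2]);d=p[:2]-f[:2];return np.array([C*d[0]+S*d[1],-S*d[0]+C*d[1],np.degrees(p[2]-f[2])])
print('LB in foot',rel(L,F),rel(res['light_base'],res['foot']))
for i in (0,1): print(rel(L,F))
c=r.get_calibration('side'); 
for uv in [(368,228),(400,248),(440,205),(383,186)]: print('red corner',ground(c,*uv,.045).round(3))
for n in('wrist',): c=r.get_calibration(n);print('cam',-c['R'].T@c['t'])
u=np.array([np.cos(F[2]),np.sin(F[2])]); 
t=np.r_[F[:2]+u*(.165+.090+.09),.2]; print('target',t)
delta(t,F[2]+np.pi/2)
s,p,R=tool();print(R.round(3))
E
```

```text
LB in foot [ 0.21402694  0.00426244 -2.60695797] [ 0.2130349   0.00429965 -2.04517679]
[ 0.21402694  0.00426244 -2.60695797]
[ 0.21402694  0.00426244 -2.60695797]
red corner [ 0.362 -0.019  0.045]
red corner [ 0.263 -0.017  0.045]
red corner [ 0.267 -0.213  0.045]
red corner [ 0.426 -0.174  0.045]
cam [ 0.23452977 -0.58451717  0.38486239]
target [ 0.49579725 -0.01424706  0.2       ]
tcp [ 0.1515 -0.6064  0.2388] xang -75.97 tilt 0.01 tool shift [-0.491  -0.4776  0.0387] F [-1.  -1.1 -1.5] op 0.998 t 0.85
turn rev -0.1804 deg -65.0
[[ 0.242 -0.97   0.   ]
 [-0.97  -0.242 -0.   ]
 [ 0.    -0.    -1.   ]]
```

```bash
python3 -m jog '[[-0.033,-0.032,0,0,0],[-0.033,-0.032,0,0,0],[-0.033,-0.032,0,0,0],[-0.033,-0.032,0,0,0],[-0.033,-0.032,0,0,0],[-0.033,-0.032,0,0,0],[-0.033,-0.032,0,0,0],[-0.033,-0.032,0,0,0],[-0.033,-0.032,0,0,0],[-0.033,-0.032,0,0,0],[-0.033,-0.032,0,0,0],[-0.033,-0.032,0,0,0],[-0.033,-0.032,0,0,0],[-0.033,-0.032,0,0,0],[-0.033,-0.032,0,0,0],[0,0,0,0,0]]' && python3 -m jog '[[0,0,0.01,-0.0226,0],[0,0,0.01,-0.0226,0],[0,0,0.01,-0.0226,0],[0,0,0.01,-0.0226,0],[0,0,0.01,-0.0226,0],[0,0,0.01,-0.0226,0],[0,0,0.01,-0.0226,0],[0,0,0.01,-0.0226,0],[0,0,0,0,0]]'; python3 -c "
from h import *
delta([.5,-.015,.015],-1.763+np.pi/2);print(r.get_state()['q'].round(2))"
```

```text
clock: 2.45
tool_pos: [0.5009, -0.0019, 0.2391]
eef_rot: [0.792, -0.611, 0.0, -0.003]
contact_force: [0.4, 0.5, -1.0]
opening: 0.999
clock: 3.35
tool_pos: [0.4962, -0.0108, 0.1578]
eef_rot: [0.995, -0.095, -0.001, 0.0]
contact_force: [0.5, 0.8, -0.2]
opening: 0.999
tcp [ 0.4962 -0.0108  0.1578] xang -10.91 tilt 0.15 tool shift [0.0049 0.0033 0.1428] F [ 0.5  0.8 -0.2] op 0.999 t 3.35
turn rev 0.0003 deg 0.1
[ 0.17  0.68 -0.39  2.02  0.48  0.54 -0.75]
```

```bash
python3 -m jog '[[0.004,0.004,0.025,0,0],[0,0,0.025,0,0],[0,0,0.025,0,0],[0,0,0.025,0,0],[0,0,0.02,0,0],[0,0,0.012,0,0],[0,0,0.01,0,0],[0,0,0,0,0],[0,0,0,0,0]]'
python3 - <<'E'
from h import *
delta([.5,-.015,.015],-1.763+np.pi/2)
for k in('scene','side'):
    cv2.imwrite(f'pics/{k}1.png',r.snapshot(k)[:,:,::-1])
a=cv2.imread('pics/scene1.png')[130:330,240:540];b=cv2.imread('pics/side1.png')[130:330,160:460]
cv2.imwrite('pics/c1.png',cv2.resize(np.vstack([a,b]),None,fx=1.5,fy=1.5))
E
```

```text
clock: 4.25
tool_pos: [0.5007, -0.0147, 0.0172]
eef_rot: [0.995, -0.095, 0.0, 0.0]
contact_force: [0.4, 0.4, -0.4]
opening: 0.997
tcp [ 0.5007 -0.0147  0.0172] xang -10.96 tilt 0.05 tool shift [-0.0007  0.0005  0.0022] F [ 0.4  0.4 -0.4] op 0.997 t 4.25
turn rev 0.0002 deg 0.1
```

View pics/c1.png

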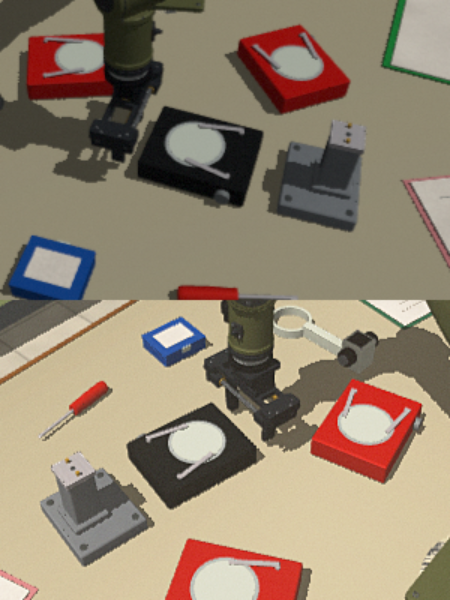

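```bash
python3 -m jog '[[0,-0.006,0,0,0],[0,-0.006,0,0,0],[0,-0.005,0,0,0],[0,-0.005,0,0,0],[0,-0.004,0,0,0],[0,-0.004,0,0,0],[0,-0.004,0,0,0],[0,-0.004,0,0,0],[0,-0.004,0,0,0],[0,-0.004,0,0,0],[0,-0.004,0,0,0],[0,-0.004,0,0,0]]';  python3 -m jog '[[0,-0.004,0,0,0],[0,-0.004,0,0,0],[0,-0.004,0,0,0],[0,-0.003,0,0,0],[0,0,0,0,0]]'
python3 - <<'E'
from h import *
delta([.5,-.015,.015],-1.763+np.pi/2)
for k in('scene','side'):
    cv2.imwrite(f'pics/{k}2.png',r.snapshot(k)[:,:,::-1])
a=cv2.imread('pics/scene2.png')[130:330,240:540];b=cv2.imread('pics/side2.png')[130:330,160:460]
cv2.imwrite('pics/c2.png',cv2.resize(np.vstack([a,b]),None,fx=1.5,fy=1.5))
E
```

```text
clock: 5.55
tool_pos: [0.5099, 0.0383, 0.0167]
eef_rot: [0.996, -0.095, -0.001, 0.001]
contact_force: [0.1, -5.2, 2.2]
opening: 0.999
clock: 6.05
tool_pos: [0.5128, 0.054, 0.0166]
eef_rot: [0.996, -0.094, -0.0, -0.0]
contact_force: [-1.3, -3.4, 3.3]
opening: 1.0
tcp [0.5128 0.054  0.0166] xang -10.81 tilt 0.06 tool shift [0.0003 0.0702 0.0016] F [-1.3 -3.4  3.3] op 1.0 t 6.05
turn rev 0.0006 deg 0.2
```

View pics/c2.png

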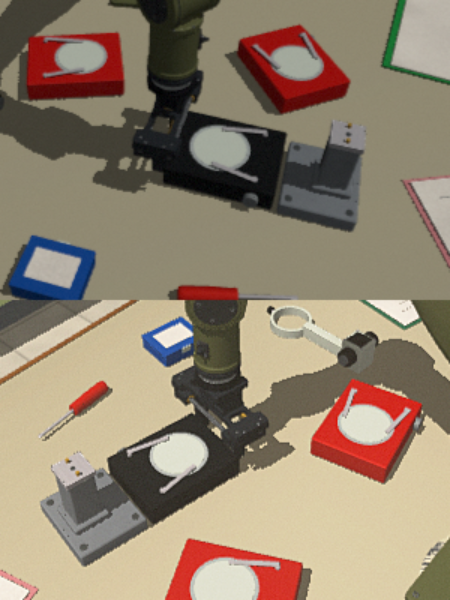

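```bash
python3 -m jog '[[0,-0.002,0,0,0],[0,-0.002,0,0,0],[0,-0.002,0,0,0],[0,0,0,0,0]]';  python3 -m jog '[[0,-0.002,0,0,0],[0,0,0,0,0]]'; python3 -m jog '[[0,-0.002,0,0,0],[0,0,0,0,0]]'
```

```text
clock: 6.55
tool_pos: [0.5142, 0.0593, 0.0166]
eef_rot: [0.996, -0.095, -0.0, 0.0]
contact_force: [-1.9, -3.2, 1.9]
opening: 1.0
clock: 6.75
tool_pos: [0.5148, 0.0613, 0.0166]
eef_rot: [0.996, -0.095, -0.0, 0.0]
contact_force: [-0.1, -3.8, 0.8]
opening: 1.001
clock: 6.95
tool_pos: [0.5147, 0.0612, 0.0166]
eef_rot: [0.995, -0.095, -0.001, 0.002]
contact_force: [-1.1, -6.8, 1.5]
opening: 1.0
```

```bash
python3 -m jog '[[0,-0.002,0,0,0],[0,0,0,0,0]]';  python3 -m jog '[[0,-0.002,0,0,0],[0,0,0,0,0]]'
python3 - <<'E'
from h import *
delta([.5,-.015,.015],-1.763+np.pi/2)
C={k:r.get_calibration(k) for k in('scene','side')}
for k in C:
    im=r.snapshot(k)[:,:,::-1]; cv2.imwrite(f'pics/{k}3.png',im)
a=cv2.resize(cv2.imread('pics/scene3.png')[180:300,340:500],None,fx=5,fy=5,interpolation=cv2.INTER_CUBIC)
b=cv2.resize(cv2.imread('pics/side3.png')[190:310,170:330],None,fx=5,fy=5,interpolation=cv2.INTER_CUBIC)
cv2.imwrite('pics/a3.png',a);cv2.imwrite('pics/b3.png',b)
E
```

```text
clock: 7.15
tool_pos: [0.5147, 0.0612, 0.0166]
eef_rot: [0.995, -0.095, -0.001, 0.003]
contact_force: [-1.0, -9.6, 3.3]
opening: 1.003
clock: 7.35
tool_pos: [0.5146, 0.0612, 0.0166]
eef_rot: [0.995, -0.096, -0.001, 0.005]
contact_force: [-1.3, -13.1, 3.8]
opening: 1.002
tcp [0.5146 0.0612 0.0166] xang -10.98 tilt 0.57 tool shift [0.0001 0.0776 0.0023] F [ -1.3 -13.1   3.8] op 1.002 t 7.35
turn rev 0.0001 deg 0.0
```

View pics/a3.png

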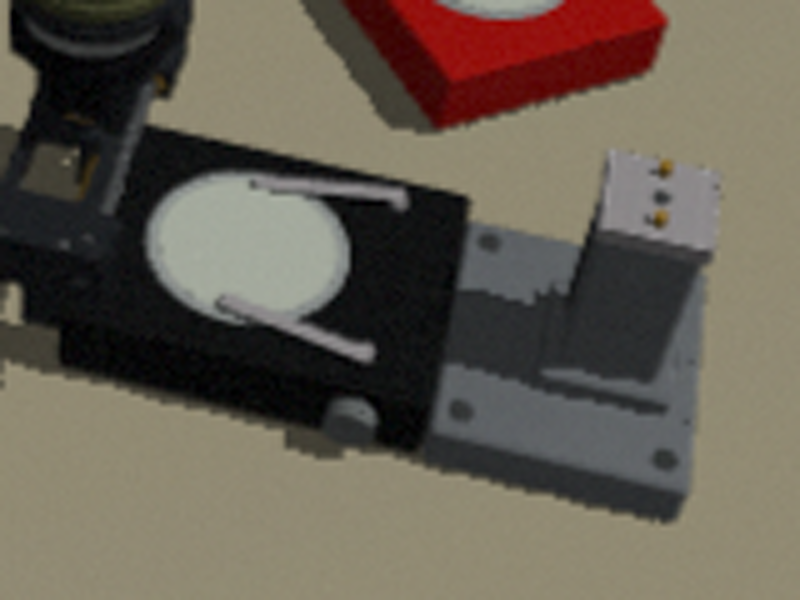

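View pics/b3.png

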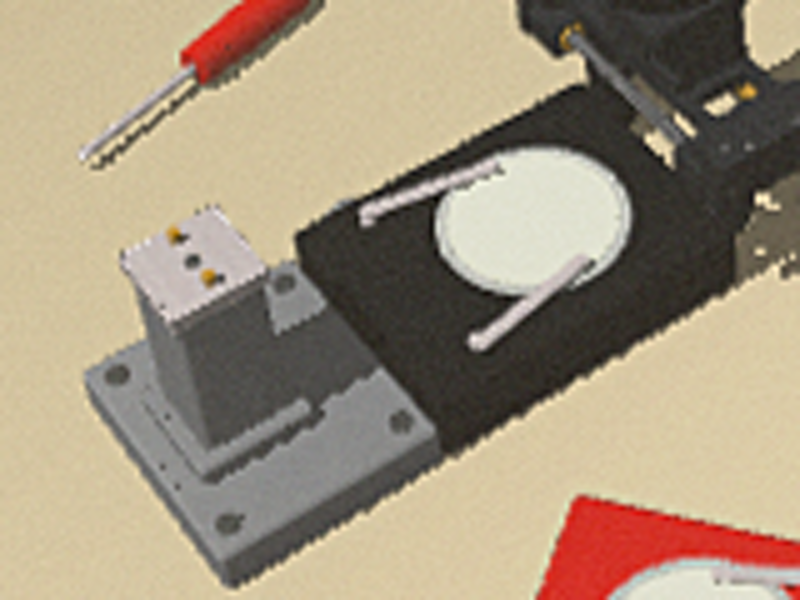

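```bash
python3 -m jog '[[0,0.01,0,0,0],[0,0.015,0,0,0],[0,0.015,0,0,0],[0,0,-0.04,0,0],[0,0,-0.04,0,0],[0,0,-0.04,0,0],[0,0,-0.04,0,0],[0.009,0.04,-0.03,0,0],[0.009,0.04,0,0,0],[0.009,0.04,0,0,0],[0.008,0.04,0,0,0],[0.008,0.04,0,0,0],[0.008,0.04,0,0,0],[0.008,0.04,0,0,0],[0.008,0.034,0,0,0]]'; python3 -m jog '[[0,0,0,-0.0226,0],[0,0,0,-0.0226,0],[0,0,0,-0.0226,0],[0,0,0,-0.0226,0],[0,0,0,-0.0226,0],[0,0,0,-0.0226,0],[0,0,0,-0.0226,0],[0,0,0,-0.0226,0],[0,0,0,-0.0226,0],[0,0,0,-0.0226,0],[0,0,0,-0.0226,0],[0,0,0,-0.0226,0],[0,0,0,0,0]]'
python3 - <<'E'
from h import *
delta([.513,-.298,.1],-.06+np.pi/2)
print(r.get_state()['q'].round(2))
C={}
for k in('scene','side','wrist'):
    C[k]=r.get_calibration(k)
    im=r.snapshot(k)[:,:,::-1]; cv2.imwrite(f'pics/{k}4.png',im)
    if k=='scene':
        for n,i in(('light_base',(.545,.162,-1.77)),):
            for d in r.cut_out(n,k):
                p=d['pixels'].astype(np.float32)
                if abs(np.mean(d['rect'][::2])-395)<35 and abs(np.mean(d['rect'][1::2])-237)<25:
                    print(n,fit(n,[(C[k],p)],i))
    if k=='side':
        for d in r.cut_out('light_base',k):
            print(d['rect'])
            if abs(np.mean(d['rect'][::2])-265)<35: print(fit('light_base',[(C[k],d['pixels'].astype(np.float32))],(.545,.162,-1.77)))
E
```

```text
clock: 8.95
tool_pos: [0.514, -0.2958, 0.2061]
eef_rot: [0.995, -0.096, 0.0, 0.0]
contact_force: [0.2, -0.2, -0.0]
opening: 0.996
clock: 10.25
tool_pos: [0.5145, -0.2931, 0.2059]
eef_rot: [0.727, 0.687, 0.0, -0.0]
contact_force: [-0.2, 0.1, -0.2]
opening: 0.998
tcp [ 0.5145 -0.2931  0.2059] xang 86.73 tilt 0.06 tool shift [-0.005  -0.0013  0.1059] F [-0.2  0.1 -0.2] op 0.998 t 10.25
turn rev 0.0005 deg 0.2
[ 0.94  0.84 -0.95  1.68  0.78  1.04  1.24]
light_base (array([ 0.52935806,  0.16375927, -1.7576403 ]), np.float64(0.03499241918325424))
[227.4, 208.2, 319.1, 280.2]
(array([ 0.53128427,  0.15801628, -1.76486088]), np.float64(0.07501360028982162))
[366.7, 184.0, 442.1, 252.4]
[267.2, 291.8, 364.0, 372.7]
```

View pics/wrist4.png

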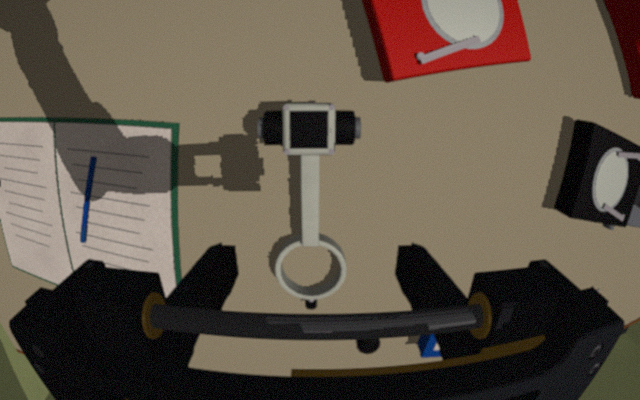

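View pics/scene4.png

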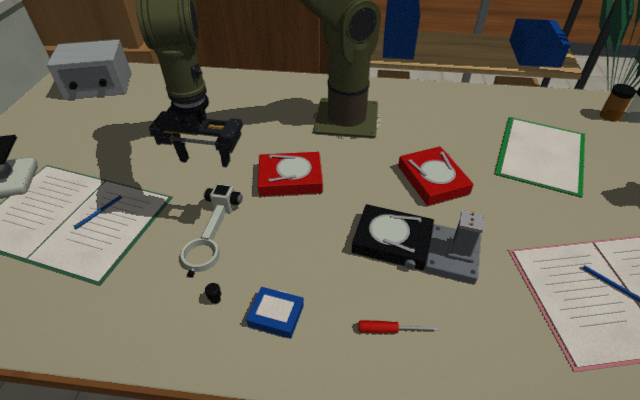

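```bash
cat >> h.py <<'E'
def fproj(c,P):
    X=P@c['R'].T+c['t']; th=np.arctan2(np.hypot(X[:,0],X[:,1]),X[:,2]); ph=np.arctan2(X[:,1],X[:,0])
    f=c['mtx'][0,0]; return np.c_[c['mtx'][0,2]+f*th*np.cos(ph),c['mtx'][1,2]+f*th*np.sin(ph)]
_pp=proj
def proj(c,P): return fproj(c,P) if c.get('fish') else _pp(c,P)
E
python3 - <<'E'
from h import *
c=r.get_calibration('wrist'); c['fish']=1
im=r.snapshot('wrist')
L=r.cut_out('focus_arm','wrist')
for d in L: print(d['score'],d['rect'])
p=fit('focus_arm',[(c,L[0]['pixels'].astype(np.float32))],(.458,-.295,-.06)); print(p)
ov=cv2.resize(im[:,:,::-1],None,fx=3,fy=3,interpolation=cv2.INTER_CUBIC)
for B in M['focus_arm']:
    h=cv2.convexHull(((proj(c,place(B,p[0]))+.5)*3).astype(np.float32)).astype(int); cv2.polylines(ov,[h],True,(0,255,0),1)
cv2.imwrite('pics/ovw4.png',ov[270:870,700:1200])
E
```

```text
0.61 [261.1, 100.4, 360.0, 308.9]
(array([ 0.45960813, -0.29582292, -0.05729256]), np.float64(0.15511003136634827))
```

View pics/ovw4.png

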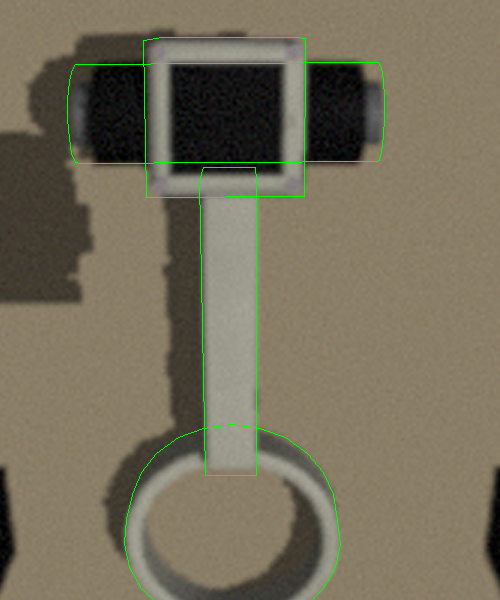

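```bash
python3 -m jog '[[-0.005,0,0.02,0,0],[0,0,0.03,0,0],[0,0,0.03,0,0],[0,0,0.03,0,0],[0,0,0.03,0,0],[0,0,0.02,0,0],[0,0,0.015,0,0],[0,0,0.01,0,0],[0,0,0,0,0],[0,0,0,0,0]]'
python3 - <<'E'
from h import *
delta([.514,-.298,.0045],-.058+np.pi/2)
im=r.snapshot('wrist');cv2.imwrite('pics/w5.png',im[:,:,::-1])
E
```

```text
clock: 11.6
tool_pos: [0.5152, -0.2977, 0.0217]
eef_rot: [0.727, 0.687, 0.0, 0.0]
contact_force: [0.3, -0.2, 0.8]
opening: 0.999
tcp [ 0.5152 -0.2977  0.0217] xang 86.74 tilt 0.06 tool shift [-0.0004 -0.0012  0.0172] F [ 0.3 -0.2  0.8] op 0.999 t 11.6
turn rev 0.0002 deg 0.1
```

View pics/w5.png

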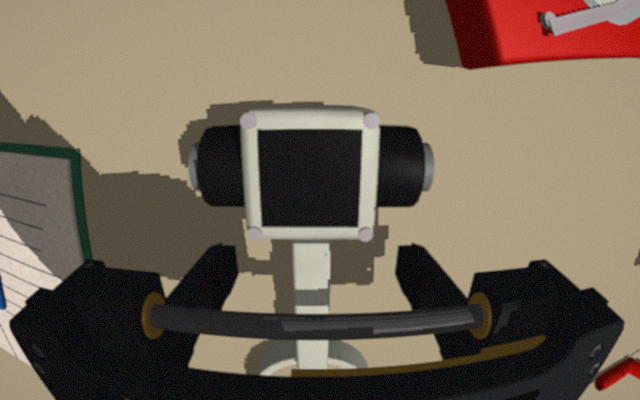

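```bash
python3 -m jog '[[0,-0.001,0.008,0,0],[0,0,0.005,0,0],[0,0,0.003,0,0],[0,0,0,0,0]]'; python3 -m jog '[[0,0,0,0,0.3],[0,0,0,0,0.6],[0,0,0,0,1],[0,0,0,0,1],[0,0,0,0,1],[0,0,0,0,1],[0,0,0,0,1],[0,0,0,0,1],[0,0,0,0,1],[0,0,0,0,1]]' 45; python3 -c "
from h import *
delta([.514,-.298,.0045],-.058+np.pi/2);s=r.get_state();print(s['moment'],s['q'].round(2))"
```

```text
clock: 12.05
tool_pos: [0.5134, -0.2975, 0.0048]
eef_rot: [0.727, 0.687, -0.0, -0.0]
contact_force: [0.3, 1.2, 0.7]
opening: 0.996
clock: 13.05
tool_pos: [0.5136, -0.2985, 0.0052]
eef_rot: [0.727, 0.686, -0.001, 0.0]
contact_force: [-0.3, -2.4, -0.2]
opening: 0.224
tcp [ 0.5136 -0.2985  0.0052] xang 86.7 tilt 0.08 tool shift [0.0005 0.0004 0.0007] F [-0.3 -2.4 -0.2] op 0.224 t 13.05
turn rev 0.0001 deg 0.0
[-0.40049234 -0.16035617 -0.10563142] [ 0.85  1.1  -0.74  1.77  1.1   0.75  1.01]
```

```bash
python3 -m jog '[[0,0,-0.003,0,1],[0,0,-0.006,0,1],[0,0,-0.01,0,1],[0,0,-0.015,0,1],[0,0,-0.02,0,1],[0,0,-0.02,0,1],[0,0,-0.01,0,1],[0,0,0,0,1],[0,0,0,0,1]]'
python3 - <<'E'
from h import *
delta([.514,-.298,.0045],-.058+np.pi/2);s,p,R=tool();print('moment tool',R.T@s['moment'],R.T@s['contact_force'])
for k in('scene','side','wrist'): cv2.imwrite(f'pics/{k}6.png',r.snapshot(k)[:,:,::-1])
a=cv2.imread('pics/scene6.png')[130:300,120:320];b=cv2.imread('pics/side6.png')[80:250,260:460]
cv2.imwrite('pics/c6.png',cv2.resize(np.hstack([a,b]),None,fx=2,fy=2))
E
```

```text
clock: 13.95
tool_pos: [0.5133, -0.2977, 0.0892]
eef_rot: [0.727, 0.687, -0.0, -0.0]
contact_force: [-0.4, -1.1, -5.0]
opening: 0.221
tcp [ 0.5133 -0.2977  0.0892] xang 86.75 tilt 0.04 tool shift [-0.0002  0.0007  0.0847] F [-0.4 -1.1 -5. ] op 0.221 t 13.95
turn rev 0.0002 deg 0.1
moment tool [-0.18510939  0.02056489 -0.00171167] [-1.08340862 -0.3385497   5.05024669]
```

View pics/c6.png

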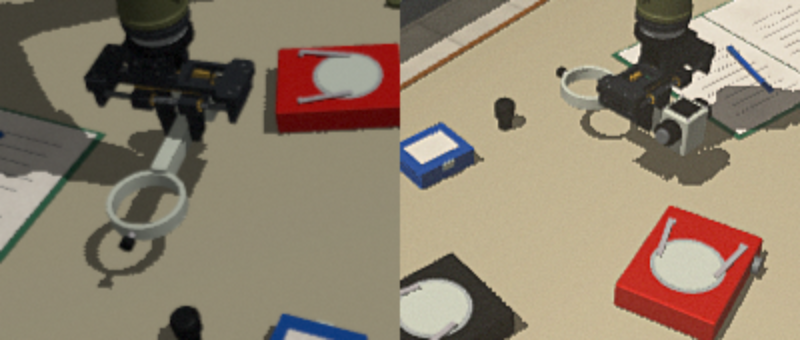

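View pics/wrist6.png

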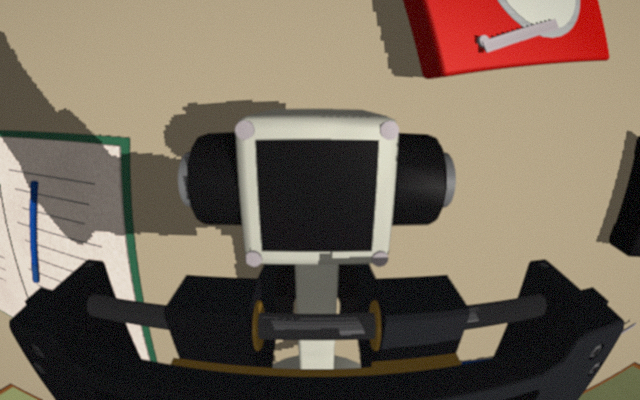

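```bash
cat >> h.py <<'E'
def armT(pitch=0,gx=0.0):
    # arm model -> world given present tool; pitch deg about tool x at the grasp pt (+ = ring down)
    s,p,R=tool()
    # arm origin relative to TCP at grasp (grasp world, xang 86.7)
    a=np.radians(86.7); Rg=np.array([[np.cos(a),np.sin(a),0],[np.sin(a),-np.cos(a),0],[0,0,-1]])
    o=Rg.T@(np.array([.459,-.295,0])-np.array([.5136,-.2985,.0052]))
    Ra=Rg.T@Ro.from_euler('z',-.058).as_matrix()
    g=np.array([0,0,-.019]); Pm=Ro.from_euler('x',-pitch,degrees=True).as_matrix()
    return lambda P:(((P@Ra.T+o-g)@Pm.T)+g)@R.T+p
def overlay(k,im,pitches,fx=3):
    c=r.get_calibration(k); 
    if k=='wrist': c['fish']=1
    ov=cv2.resize(im[:,:,::-1],None,fx=fx,fy=fx,interpolation=cv2.INTER_CUBIC)
    for pt,col in zip(pitches,[(0,255,0),(0,0,255),(255,128,0)]):
        T=armT(pt)
        for B in M['focus_arm']:
            h=cv2.convexHull(((proj(c,T(B))+.5)*fx).astype(np.float32)).astype(int); cv2.polylines(ov,[h],True,col,1)
    return ov
E
python3 - <<'E'
from h import *
T=armT();print(T(np.array([[0,0,0],[.177,0,0]])))
T=armT(5);print(T(np.array([[0,0,0],[.177,0,0]])))
w=overlay('wrist',r.snapshot('wrist'),[0,3])
cv2.imwrite('pics/w6o.png',w[280:820,480:1400])
s=overlay('scene',r.snapshot('scene'),[0,3],4)
d=overlay('side',r.snapshot('side'),[0,3],4)
cv2.imwrite('pics/s6o.png',np.hstack([s[640:1000,640:1040],d[400:760,1320:1720]]))
E
```

```text
[[ 0.45832025 -0.29400044  0.08315982]
 [ 0.6350313  -0.30410489  0.08283572]]
[[ 0.46062544 -0.2941294   0.0784793 ]
 [ 0.63669188 -0.30420357  0.09358297]]
```

View pics/s6o.png

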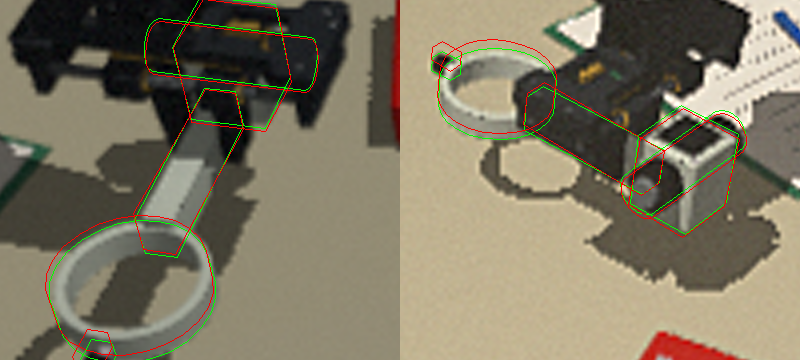

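View pics/w6o.png

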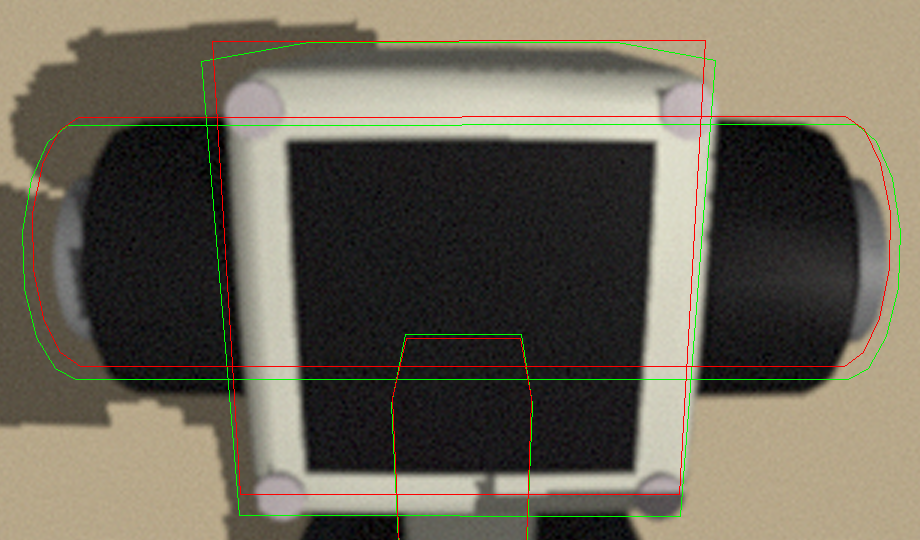

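Run:
```python
from h import *
c=r.get_calibration('wrist'); c['fish']=1
s,p,R=tool()
# cam in tool
Rc=c['R']@R; tc=c['R']@p+c['t']
a=np.radians(86.74); Rg=np.array([[np.cos(a),np.sin(a),0],[np.sin(a),-np.cos(a),0],[0,0,-1]]); pg=np.array([.5152,-.2977,.0217])
c2=dict(c); c2['R']=Rc@Rg.T; c2['t']=tc-c2['R']@pg
im=cv2.imread('pics/w5.png'); ov=cv2.resize(im,None,fx=3,fy=3,interpolation=cv2.INTER_CUBIC)
for B in M['focus_arm']:
    h=cv2.convexHull(((proj(c2,place(B,(.459,-.295,-.058)))+.5)*3).astype(np.float32)).astype(int); cv2.polylines(ov,[h],True,(0,255,0),1)
cv2.imwrite('pics/w5o.png',ov[280:820,480:1400])
# top outer-corner screws via local px: print backprojection at z
def back(c,uv,z):
    d=(np.array(uv)-c['mtx'][:2,2])/c['mtx'][0,0]; th=np.hypot(*d); v=np.array([*(d/th*np.sin(th)),np.cos(th)])
    ray=c['R'].T@v; o=-c['R'].T@c['t']; return o+ray*(z-o[2])/ray[2]
# screws w5: (248,120),(372,121),(254,233),(365,233)
P=[back(c2,q,.062) for q in [(248,120),(372,121),(254,233),(365,233)]]
P=np.array(P);print(P.round(4)); print('spacings back,front,left,right',[round(np.linalg.norm(P[i]-P[j])*1000,1) for i,j in((0,1),(2,3),(0,2),(1,3))])
q6=[(160+254/3,280/3+108/3),(160+689/3,280/3+108/3),(160+280/3,280/3+495/3),(160+660/3,280/3+495/3)]
P=np.array([back(c,q,.0838+.062) for q in q6]);print(q6);print(P.round(4)); print('spacings',[round(np.linalg.norm(P[i]-P[j])*1000,1) for i,j in((0,1),(2,3),(0,2),(1,3))])
print(armT()(np.array([[0,0,0.]])))
```

```text
[[ 0.4376 -0.3153  0.062 ]
 [ 0.4406 -0.2728  0.062 ]
 [ 0.4799 -0.3179  0.062 ]
 [ 0.4822 -0.2758  0.062 ]]
spacings back,front,left,right [np.float64(42.6), np.float64(42.2), np.float64(42.3), np.float64(41.7)]
[(244.66666666666669, 129.33333333333331), (389.66666666666663, 129.33333333333331), (253.33333333333331, 258.3333333333333), (380.0, 258.3333333333333)]
[[ 0.4377 -0.3124  0.1458]
 [ 0.4401 -0.2703  0.1458]
 [ 0.4798 -0.315   0.1458]
 [ 0.4822 -0.2729  0.1458]]
spacings [np.float64(42.2), np.float64(42.2), np.float64(42.2), np.float64(42.2)]
[[ 0.45874617 -0.29391753  0.08342222]]
```

View pics/w5o.png

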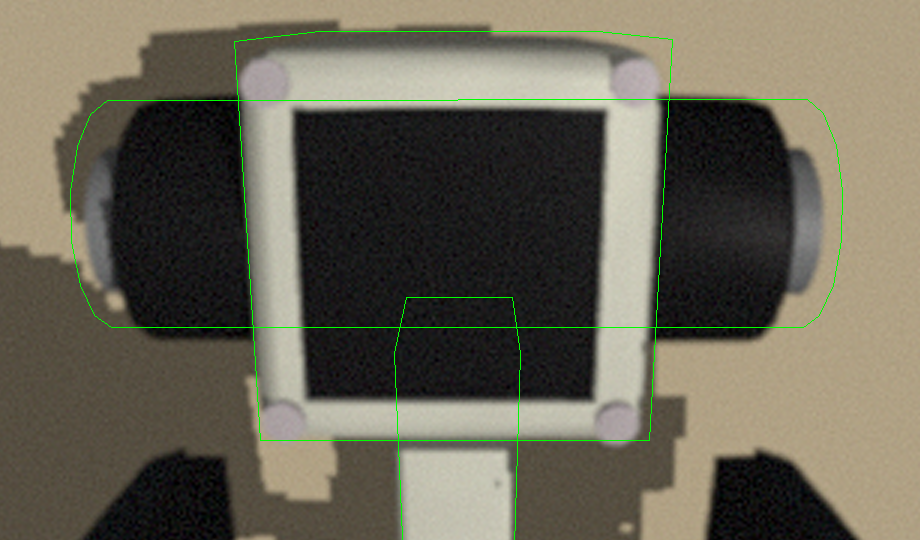

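```bash
python3 -m jog '[[0,0,-0.015,0,1],[0,0,-0.03,0,1],[0,0,-0.03,0,1],[0,0,-0.03,0,1],[0,0,-0.03,0,1],[0,0,-0.015,0,1],[0.01,0,0,0,1],[0.02,0,0,0,1],[0.03,0,0,0,1],[0.03,0,0,0,1],[0.03,0,0,0,1],[0.03,0,0,0,1],[0.03,0,0,0,1],[0.03,0,0,0,1],[0.03,0,0,0,1],[0.03,0,0,0,1],[0.02,0,0,0,1],[0.01,0,0,0,1],[0,0,0,0,1]]'; python3 -m jog '[[0,0,0,-0.005,1],[0,0,0,-0.01,1],[0,0,0,-0.015,1],[0,0,0,-0.02,1],[0,0,0,-0.02,1],[0,0,0,-0.02,1],[0,0,0,-0.02,1],[0,0,0,-0.02,1],[0,0,0,-0.02,1],[0,0,0,-0.02,1],[0,0,0,-0.02,1],[0,0,0,-0.02,1],[0,0,0,-0.02,1],[0,0,0,-0.015,1],[0,0,0,-0.01,1],[0,0,0,-0.005,1],[0,0,0,0,1]]'; python3 -c "
from h import *
delta([.5514,.2714,.24],-1.763+np.pi/2)"
```

```text
clock: 16.15
tool_pos: [0.5299, 0.0037, 0.2386]
eef_rot: [0.726, 0.688, -0.0, -0.001]
contact_force: [0.2, 0.5, -4.4]
opening: 0.223
clock: 17.85
tool_pos: [0.5306, 0.0005, 0.2387]
eef_rot: [-0.002, 1.0, -0.0, -0.0]
contact_force: [0.1, 0.8, -4.0]
opening: 0.225
tcp [5.306e-01 5.000e-04 2.387e-01] xang -179.77 tilt 0.07 tool shift [-0.0219  0.2708 -0.0015] F [ 0.1  0.8 -4. ] op 0.225 t 17.85
turn rev -0.4688 deg -168.8
```

I turned the wrong way: heading 90° instead of −101°, and nothing was touched at this height. I'll turn back with a positive turn of 0.531 rev.

```bash
python3 -m jog '[[0,0,0,0.005,1],[0,0,0,0.01,1],[0,0,0,0.015,1],[0,0,0,0.02,1],[0,0,0,0.02,1],[0,0,0,0.02,1],[0,0,0,0.02,1],[0,0,0,0.02,1],[0,0,0,0.02,1],[0,0,0,0.02,1],[0,0,0,0.02,1],[0,0,0,0.02,1],[0,0,0,0.02,1],[0,0,0,0.02,1],[0,0,0,0.02,1],[0,0,0,0.02,1]]'; python3 -m jog '[[0,0,0,0.02,1],[0,0,0,0.02,1],[0,0,0,0.02,1],[0,0,0,0.02,1],[0,0,0,0.02,1],[0,0,0,0.02,1],[0,0,0,0.02,1],[0,0,0,0.02,1],[0,0,0,0.02,1],[0,0,0,0.02,1],[0,0,0,0.02,1],[0,0,0,0.015,1],[0,0,0,0.006,1],[0,0,0,0,1]]'; python3 -c "
from h import *
delta([.5514,.2714,.24],-1.763+np.pi/2)"
```

```text
clock: 19.45
tool_pos: [0.5307, 0.002, 0.2395]
eef_rot: [0.79, 0.613, 0.0, 0.0]
contact_force: [-0.8, -0.4, -4.8]
opening: 0.221
clock: 20.85
tool_pos: [0.5307, 0.0023, 0.2394]
eef_rot: [0.996, -0.094, 0.0, 0.0]
contact_force: [0.7, -0.4, -4.3]
opening: 0.221
tcp [0.5307 0.0023 0.2394] xang -10.78 tilt 0.02 tool shift [-0.03   -0.2683 -0.0006] F [ 0.7 -0.4 -4.3] op 0.221 t 20.85
turn rev 0.0006 deg 0.2
```

```bash
python3 -m jog '[[-0.002,-0.01,0,0.0006,1],[-0.002,-0.02,0,0,1],[-0.003,-0.03,0,0,1],[-0.004,-0.03,0,0,1],[-0.004,-0.03,0,0,1],[-0.004,-0.03,0,0,1],[-0.004,-0.03,0,0,1],[-0.004,-0.03,0,0,1],[-0.003,-0.03,0,0,1],[0,-0.02,0,0,1],[0,-0.008,0,0,1],[0,0,0,0,1],[0,0,0,0,1]]'
python3 - <<'E'
from h import *
delta([.5514,.2714,.165],-1.763+np.pi/2)
for k in('scene','side','wrist'): cv2.imwrite(f'pics/{k}7.png',r.snapshot(k)[:,:,::-1])
a=cv2.imread('pics/scene7.png')[100:300,320:520];b=cv2.imread('pics/side7.png')[120:320,140:340]
cv2.imwrite('pics/c7.png',cv2.resize(np.hstack([a,b]),None,fx=2,fy=2))
E
```

```text
clock: 22.15
tool_pos: [0.5524, 0.2692, 0.2388]
eef_rot: [0.995, -0.097, -0.0, 0.001]
contact_force: [0.6, -1.2, -4.6]
opening: 0.221
tcp [0.5524 0.2692 0.2388] xang -11.08 tilt 0.12 tool shift [-0.0014 -0.0021  0.0738] F [ 0.6 -1.2 -4.6] op 0.221 t 22.15
turn rev -0.0002 deg -0.1
```

View pics/c7.png

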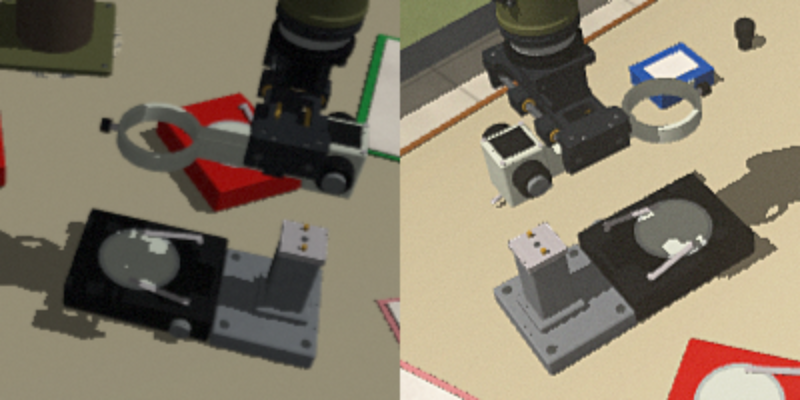

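View pics/wrist7.png

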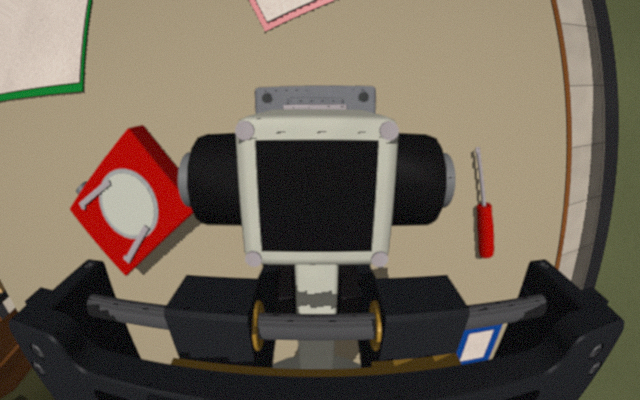

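```bash
python3 -m jog '[[-0.001,-0.002,0.01,0,1],[0,0,0.015,0,1],[0,0,0.015,0,1],[0,0,0.015,0,1],[0,0,0.01,0,1],[0,0,0.006,0,1],[0,0,0,0,1],[0,0,0,0,1],[0,0,0,0,1]]'
python3 - <<'E'
from h import *
delta([.5514,.2714,.165],-1.763+np.pi/2)
for k in('scene','side'):
    im=r.snapshot(k);cv2.imwrite(f'pics/{k}8.png',im[:,:,::-1])
    c=r.get_calibration(k)
    for n,i,pt in(('light_base',(.53,.16,-1.763),(.53,.16,.03)),('foot',(.5617,.3244,-1.763),(.56,.32,.05))):
        q=proj(c,np.array([pt]))[0]
        for d in r.cut_out(n,k):
            t=d['rect']
            if abs((t[0]+t[2])/2-q[0])<25 and abs((t[1]+t[3])/2-q[1])<25: print(k,n,d['score'],t,fit(n,[(c,d['pixels'].astype(np.float32))],i))
    ov=overlay(k,im,[0],4)
    for B in M['foot']:
        h=cv2.convexHull(((proj(c,place(B,(.5617,.3244,-1.763)))+.5)*4).astype(np.float32)).astype(int); cv2.polylines(ov,[h],True,(0,0,255),1)
    cv2.imwrite(f'pics/o8{k}.png',ov[520:1120,1360:2060] if k=='scene' else ov[640:1240,680:1380])
E
```

```text
clock: 23.2
tool_pos: [0.5523, 0.2733, 0.1689]
eef_rot: [0.995, -0.096, 0.001, -0.0]
contact_force: [-0.7, -0.6, -4.4]
opening: 0.222
tcp [0.5523 0.2733 0.1689] xang -11.04 tilt 0.08 tool shift [-0.0006  0.002   0.0039] F [-0.7 -0.6 -4.4] op 0.222 t 23.2
turn rev -0.0001 deg -0.0
scene light_base 0.79 [351.5, 203.7, 432.7, 269.8] (array([ 0.52935437,  0.16374617, -1.76392022]), np.float64(0.04849947988986969))
scene foot 0.82 [423.7, 210.8, 482.3, 286.1] (array([ 0.56181051,  0.32494834, -1.77280112]), np.float64(0.11763674765825272))
side light_base 0.62 [229.9, 211.8, 317.0, 278.9] (array([ 0.53071747,  0.15761073, -1.76708852]), np.float64(0.08992013335227966))
side foot 0.59 [187.0, 240.3, 261.0, 308.4] (array([ 0.56063787,  0.32304867, -1.74389034]), np.float64(0.10956312716007233))
```

View pics/o8scene.png

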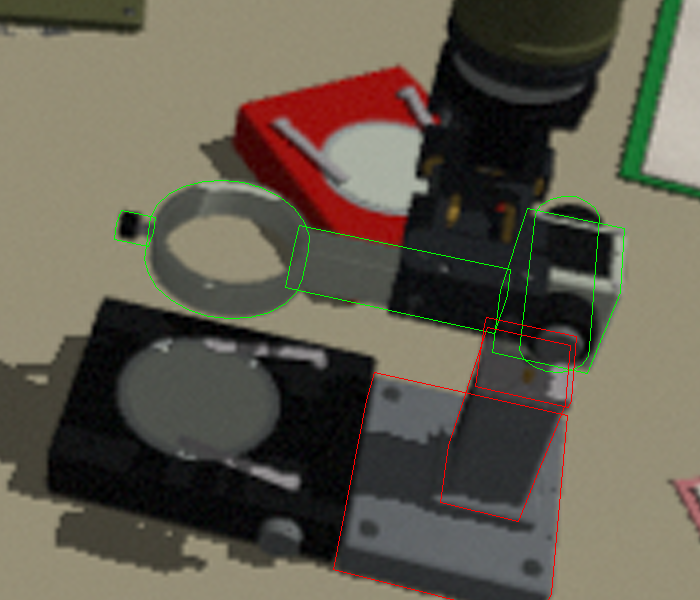

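View pics/o8side.png

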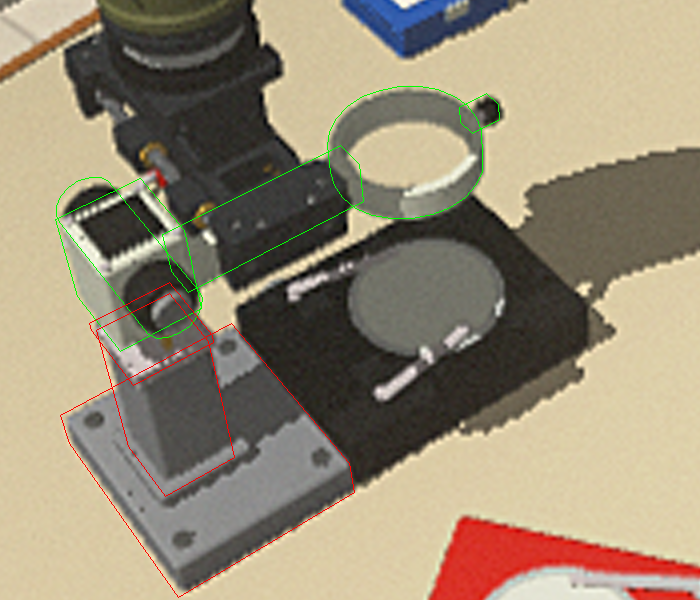

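```bash
python3 -m jog '[[0,0.001,0.002,0,1],[0,0,0.001,0,1],[0,0,0,0,1],[0,0,0,0,1],[0,0,0,0,1],[0,0,0,0,1],[0,0,0,0,1],[0,0,0,0,1]]'
python3 - <<'E'
from h import *
for i in range(4):
    delta([.5514,.2714,.1655],-1.763+np.pi/2); r.snapshot('wrist')
print('arm origin, ring',armT()(np.array([[0,0,0],[.177,0,0.]])).round(4), 'qd',np.abs(r.get_state()['qd']).max())
for k in('scene','side','wrist'):
    im=r.snapshot(k);cv2.imwrite(f'pics/{k}9.png',im[:,:,::-1])
a=cv2.imread('pics/scene9.png')[120:320,320:520];b=cv2.imread('pics/side9.png')[120:320,140:340]
cv2.imwrite('pics/c9.png',cv2.resize(np.hstack([a,b]),None,fx=2,fy=2,interpolation=cv2.INTER_CUBIC))
E
```

```text
clock: 24.3
tool_pos: [0.5517, 0.2719, 0.1652]
eef_rot: [0.995, -0.096, 0.0, 0.0]
contact_force: [0.6, -0.0, -4.9]
opening: 0.225
tcp [0.5517 0.2719 0.1652] xang -11.03 tilt 0.0 tool shift [-0.0002  0.0006 -0.0003] F [ 0.6 -0.  -4.9] op 0.225 t 24.3
turn rev -0.0 deg -0.0
tcp [0.5517 0.2719 0.1652] xang -11.03 tilt 0.0 tool shift [-0.0002  0.0006 -0.0003] F [-0.3 -0.3 -5.1] op 0.221 t 24.35
turn rev -0.0001 deg -0.0
tcp [0.5518 0.2719 0.1653] xang -11.03 tilt 0.01 tool shift [-0.0002  0.0006 -0.0002] F [-0.4 -0.1 -5.4] op 0.217 t 24.4
turn rev -0.0001 deg -0.0
tcp [0.5517 0.2719 0.1652] xang -11.03 tilt 0.0 tool shift [-0.0002  0.0006 -0.0003] F [ 0.9 -0.7 -4.2] op 0.22 t 24.45
turn rev -0.0 deg -0.0
arm origin, ring [[0.5625 0.3256 0.16  ]
 [0.5286 0.1518 0.16  ]] qd 0.0011219013681196426
```

View pics/c9.png

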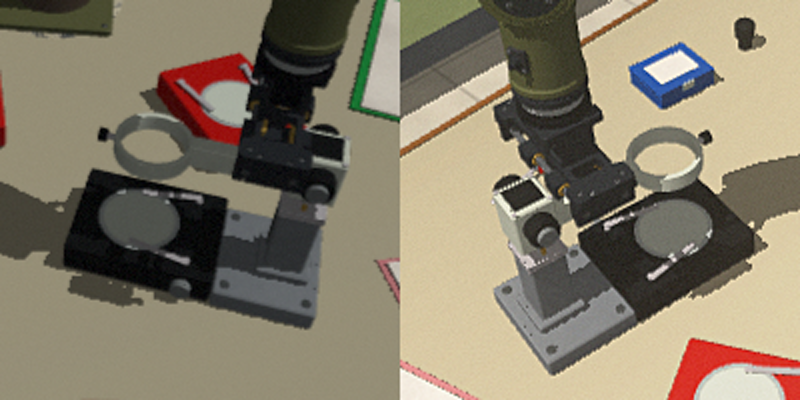

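View pics/scene9.png

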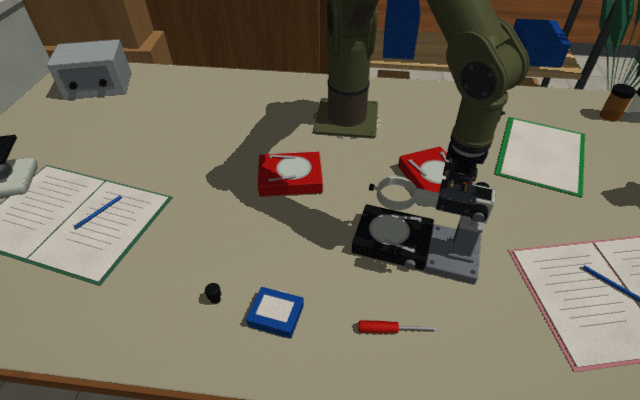

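View pics/wrist9.png

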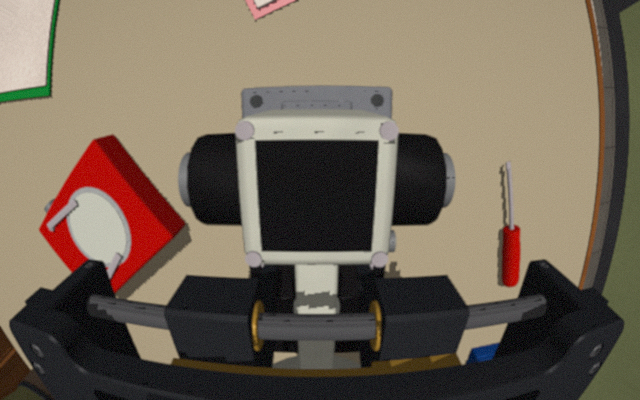

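Run:
```python
from h import *
c=r.get_calibration('wrist')
def back(uv,z):
    d=(np.array(uv)-c['mtx'][:2,2])/c['mtx'][0,0]; th=np.hypot(*d); v=np.array([*(d/th*np.sin(th)),np.cos(th)])
    ray=c['R'].T@v; o=-c['R'].T@c['t']; return (o+ray*(z-o[2])/ray[2])[:2]
a=-1.763;U=np.array([[np.cos(a),np.sin(a)],[-np.sin(a),np.cos(a)]]);F=np.array([.5617,.3244])
f=lambda P:(U@(P-F)*1000).round(1)
H=[back(q,.028) for q in((256,101),(377,100))]; print('holes',[f(h) for h in H],f(np.mean(H,0)))
print('back edge corners',[f(back(q,.028)) for q in((242,87),(391,86))])
S=[back(q,.222) for q in((245,130),(389,130),(254,259),(380,259))]; print('screws',[f(h) for h in S],f(np.mean(S,0)))
```

```text
holes [array([-31.8, -53.9]), array([-32.7,  56.2])] [-32.2   1.1]
back edge corners [array([-45.5, -66.8]), array([-46.3,  69. ])]
screws [array([-23.9, -19.7]), array([-23.9,  22.4]), array([ 18.6, -19.8]), array([18.6, 22.4])] [-2.7  1.3]
```

```bash
python3 -m jog '[[0,0.0015,0,0,1],[0,0,0,0,1],[0,0,0,0,1],[0,0,0,0,1],[0,0,0,0,1],[0,0,0,0,1],[0,0,0,0,1],[0,0,0,0,1]]'
python3 - <<'E'
from h import *
delta([.5514,.2714,.1655],-1.763+np.pi/2); print(np.abs(r.get_state()['qd']).max())
r.finish_job(); print(r.get_state()['clock'])
E
```

```text
clock: 25.45
tool_pos: [0.5514, 0.2705, 0.1652]
eef_rot: [0.995, -0.096, 0.0, 0.0]
contact_force: [-0.6, 0.7, -3.7]
opening: 0.224
tcp [0.5514 0.2705 0.1652] xang -11.03 tilt 0.01 tool shift [-0.0002 -0.0009 -0.0003] F [-0.6  0.7 -3.7] op 0.224 t 25.45
turn rev -0.0 deg -0.0
0.0014316269832729532
the job is handed in; nothing more can be done
the job is handed in; nothing more can be done
```

The light base is pushed against the foot and the focus arm is held still and level above the pillar. I handed the job in at 25.5 s.

**Light base:** I pushed it with both open fingers until it stopped, with about 13 N of resistance and no further movement. The pictures then showed no gap. The fits put its origin 165–169 mm from the foot's origin, where flush is 165 mm. The two cameras disagree by a few mm, which is about their calibration error. The angle is within the fits' scatter; in the last fits it ranged from about 0.5° one way to 1.3° the other, because the foot was partly hidden.

**Focus arm:**
- **Grip:** It is gripped on the bar at about 54–55 mm, set to 45 N.
- **Level:** I checked this in hand right after lifting, and it was level to under about 1°. At the end the tool itself was not tilted and the arm was still.
- **Height:** The underside is about 160 mm up, so about 20 mm clear of the seat.
- **Position over the seat:** The wrist camera put the housing within about 2 mm of centre, and I then shifted it 1.5 mm to correct that. I did not take another picture after that small shift.
- **Heading:** The arm points the foot's way, with the ring over the light window.

**One mistake:** I first turned the arm the wrong way, about 93°, then turned it back. It was at 0.24 m height and touched nothing. In the last pictures the eyepiece, slide box, screwdriver and red look-alikes are where they started.

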